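# Extend a spring-button antenna mast until it locks

## Robot

A 7-joint arm with a two-finger parallel gripper is mounted at the origin on the work surface. World frame = base frame: x ahead of the robot, y to its left, z up, the work surface at z = 0. Lengths are in mm, angles in rad, forces in N, time in s.
With the tool pointing down it reaches from about 400 to 900 mm from the base axis. Payload 5.6 kg.
Tool frame: the origin (TCP) lies at the very end of the fingers, on their centre line; the grasp point (between the pads) lies 19 mm behind it; z points along the fingers, y is the direction in which the jaws open and shut (so a half turn about z gives the same grasp; the last joint's range is limited). The gripper opens to 92 mm and grips with 3 to 60 N. Pads are 20 mm wide; open, the fingers measure 128 mm over their backs; the gripper's body (75 mm by 189 mm) begins 69 mm behind the grasp point.
Start: joints at [1.258, 0.468, -0.012, 1.603, 0.006, 1.071, -0.056], TCP at [173.208, -626.505, 214.592] pointing down, gripper open.
Joint ranges: [-2.53, 2.53], [-0.31, 2.02], [-1.57, 1.55], [0.28, 2.44], [-1.29, 4.43], [0.15, 1.84], [-2.92, 2.92]. Speed limits (rad/s): [2.57, 2.57, 3.14, 3.14, 3.14, 3.14, 3.14].

## Interface

Orientations are given as a unit quaternion [w, x, y, z].
In Python, from station import manip, camera, camera_model gives the robot as it stands.
- The arm moves only by the tool servo_tool, never from a script. Its arguments are lists of equal length, an entry for each row: "gripper": the opening, from 0 (shut) to 1 (fully open); "travel": the shift along the tool's x, y, z each as a share of 0.12 m, from -1 to 1, a list of three; "angular": the turn, a rotation vector about the tool's x, y, z each as a share of 2 rad, from -1 to 1, a list of three. In form: {"gripper": [gripper, ...], "travel": [[x, y, z], ...], "angular": [[ax, ay, az], ...]}. A call has 1 to 8 rows; each row is the pose to reach, as a shift and turn from the pose commanded when the call began, along the tool's axes at that moment; what a row does not reach only later rows make up. A row lasts 1/12 s, in which the tool goes at most 41.7 mm and 7.16 degrees, less where a joint would pass 70% of its speed; a pose out of reach is approached as far as the arm can. A call with a number of a shift or a turn outside -1 to 1 is refused whole. A call with a gripper value outside its range is refused whole. The fingers move at their own pace and stop on an object; "grip_force" is the grip in N (left out, the last holds). Time passes only in rows, so rows that repeat a pose let the fingers close. It gives the time, the measured TCP pose, the force and the opening at its end, in the units of the state.
- manip.sense(): the state, without advancing time (a new reading comes with each control period).
- camera(name): name is "scene" or "side" or "wrist"; returns the picture (400x640x3 uint8, blue, green, red); there is no depth.
- camera_model(name): a dict with "camera_matrix" (3x3 intrinsics, pixels), "position" and "rotation" of the camera in the world. Camera axes: x right, y up, looking along -z (the intrinsics and any distortion apply to the point x, -y, -z); pixel columns grow to the right and rows downward; lengths in mm; the calibration is good to about 2 mm. A picture is of the moment at which its call begins: read the wrist's pose just before it. camera_model takes no time and is no camera call; for the wrist camera it gives the pose at the moment of the call.
- manip.close_job(): hands the job in, once; it reports no verdict.
The state is a dict: "t": time; "q": joint angles; "joint_velocities": joint speeds; "joint_torque": joint torques, N m; "eef_pos": TCP position; "tcp_rot": TCP orientation; "contact_force": force on the tool from outside, world axes, zero at the start; "moment": the same for the moment, N m; "width": opening from 0.0 (shut) to 1.0 (fully open).
Only numpy, scipy, OpenCV 4.12 (cv2) and the standard library are available. Lean on these libraries where they do the work, as an engineer would, in place of code of your own. Each camera call takes 0.05 s, during which the arm holds its last target.

## Task

The telescopic antenna mast in the bench stand is still at its transport length. Press its two spring buttons flush and slide the outer tube outwards, away from the clamp, until you feel it stop dead, its buttons caught in the notch hidden inside its black collar; then gently tug the tube back towards the clamp to be sure that it is locked, and let go, leaving the mast extended. Go gently: never drag the inner tube hard against its rubber-lined clamp, and leave the other things on the bench alone.

Things in the scene. Friction and masses are not known exactly. Their poses are not given: they have to be found in the camera images.
- stand: Fixed grey base plate 340 x 100 x 12 mm under the mast. Origin: centre of its underside, on the bench. x runs along the mast from the clamp to the free end (the way the outer tube slides out), y across it, z up. The mast lies level over the plate's middle line, its axis 85 mm up. A roller rest (66 mm wide, 24 long, 64 mm high) stands 85 mm to +x under the outer tube.
- clamp (a point): Centre of the fixed dark steel clamp, 36 x 70 mm, top 122 mm above the bench, on the mast's axis, 149 mm to -x of the stand's origin. It holds the inner tube in springy rubber: that gives 1 mm along x per 4 N of push or pull and springs back; it must not be forced more than 5 mm (20 N) either way. 8 to 12 N is a fair pull to feel the stop, 6 to 10 N a fair tug back.
- buttons (a point): Point on the mast's axis midway between the inner tube's two spring buttons, 10 mm to -x of the stand's origin, 85 mm up; axes as the stand's; moves with the inner tube. The buttons are steel, 16 mm across, domed, and point to +y and -y through holes in the outer tube, 7 mm proud of its sides (50 mm over both). Pinched, each takes 1 N to start, 2.3 N when flush.
- button_hole (a point): Centre of the outer tube's pair of 17 mm button holes, on the mast's axis; moves with that tube; at the start it is where the buttons are. Only with BOTH buttons held flush (36 mm over the sides) does the tube come free: carried along with the fingers, a pull of 8 to 12 N tucks them under its wall within 18 mm; then they stay down by themselves, the tube slides with 2 to 4 N.
- mast_tube (a joint): How far the outer tube has slid out along +x, m; 0 at the start. It stays where it is left. Square aluminium tube 36 x 36 mm; its bare part runs from 43 mm to -x of its holes to 124 mm to +x, then a black cap. Somewhere between 0.055 and 0.082, differently each time, the hidden notch catches the buttons with 1 mm of play: the tube then stops dead both ways.
- collar (a point): Centre of the black ribbed hand-grip collar at the outer tube's clamp end: 54 mm long, 56 x 56 mm, on the mast's axis, 69.5 mm to -x of the button holes; it moves with the outer tube and hides the notch. Nothing of the notch shows from outside.
- radio_c (a point): Bystander: centre of an orange handheld radio lying flat beside the stand, 130 x 58 x 36 mm with a black aerial 120 mm long at one end.
- spool_c (a point): Bystander: centre of an empty black spool, diameter 90, 52 mm tall.
- carton_c (a point): Bystander: centre of a small carton, 110 x 80 x 50 mm.
- tape_c (a point): Bystander: centre of a roll of brown tape lying flat, diameter 100, 48 mm tall.
- driver_grip (a point): Bystander: handle of a screwdriver 200 mm long.
- mug_rim (a point): Bystander: centre of the mouth of a white mug, diameter 84, 95 mm tall.

How it is judged:
By the outcome, as a careful person would: the job done as asked, in the order asked, and still so for the second after the job is handed in, with the robot touching nothing.
It also fails if it takes over 45 s, if anything falls off the work surface, if the arm or the gripper's body presses on something with over 40 N, if the wrist force passes 120 N, or if a joint passes its speed limit or range.

## Working session

There is one attempt and no reset: what is moved stays moved. The work goes in short steps, Python scripts to look and compute and a tool call to move; the robot and the scene stay as the last step left them, time stands still between calls to the robot, and variables do not carry over. Pictures are saved under pics/ and viewed, and the job is handed in when it is done.

Besides the shell and the picture viewer there is one more tool, called after "Request:" as name(argument=value, ...) on one line, values as JSON. servo_tool: Moves the arm, as the interface text tells. Shift numbers are shares of 0.12 m and turn numbers shares of 2 rad, none past 1 either way. Its arguments: {"type":"object","properties":{"gripper":{"type":"array","items":{"type":"number"}},"travel":{"type":"array","items":{"type":"array","items":{"type":"number"}}},"angular":{"type":"array","items":{"type":"array","items":{"type":"number"}}},"grip_force":{"type":"number"}},"required":["gripper","travel","angular"]}

```bash
ls; mkdir -p pics
python3 - <<'E'
from station import manip,camera,camera_model
import cv2
for n in ("scene","side","wrist"):
    m=camera_model(n); print(n,m)
    cv2.imwrite(f"pics/{n}0.png",camera(n))
print(manip.sense())
E
```

```text
pics
scene {'camera_matrix': array([[402.13318422,   0.        , 317.02822878],
       [  0.        , 402.13318422, 197.38300954],
       [  0.        ,   0.        ,   1.        ]]), 'position': array([1329.22128911,  -98.10923525,  884.19473927]), 'rotation': array([0.67526856, 0.28142549, 0.25448134, 0.6324961 ])}
side {'camera_matrix': array([[383.95089679,   0.        , 317.65026162],
       [  0.        , 383.95089679, 197.07458255],
       [  0.        ,   0.        ,   1.        ]]), 'position': array([ 482.88590511, -796.46302572,  935.1489584 ]), 'rotation': array([ 0.93442105,  0.35111298, -0.01471981, -0.05796814])}
wrist {'camera_matrix': array([[278.02805386,   0.        , 316.66357109],
       [  0.        , 278.02805386, 199.18766322],
       [  0.        ,   0.        ,   1.        ]]), 'position': array([ 241.57626063, -607.53677109,  383.09865723]), 'rotation': array([ 0.78919385, -0.10134761,  0.07775151, -0.60071327])}
{'t': 0.15, 'q': array([ 1.25797807,  0.46819131, -0.01159595,  1.60338638,  0.00599477,
        1.07143104, -0.0562956 ]), 'joint_velocities': array([ 1.16479678e-03, -3.04989094e-03, -4.01188089e-04, -4.24603576e-03,
        1.28709374e-03,  7.34497405e-05,  2.58425260e-03]), 'joint_torque': array([ 9.92133027e-04, -5.20953941e+01, -1.20318466e-02, -2.43980062e+01,
       -5.66589972e-02,  1.51836954e-02,  1.03040882e-04]), 'eef_pos': array([ 173.07784101, -626.06846143,  213.85916141]), 'tcp_rot': array([-6.75706490e-04,  9.90917991e-01,  1.34465822e-01, -1.43966104e-04]), 'contact_force': array([-0.04040862,  0.47654337,  0.79589265]), 'moment': array([ 0.06118256,  0.05255638, -0.01962465]), 'width': 1.003200585924243}
```

View pics/scene0.png

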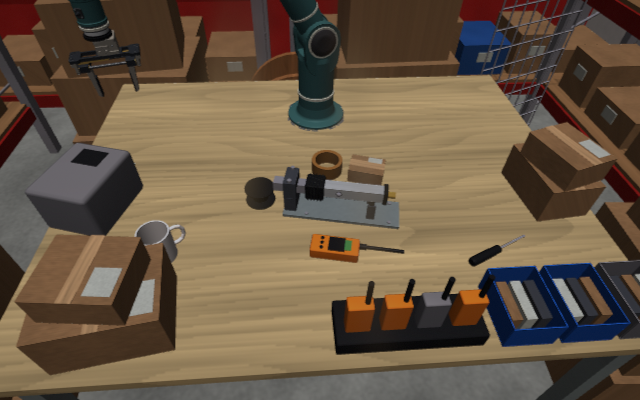

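View pics/side0.png

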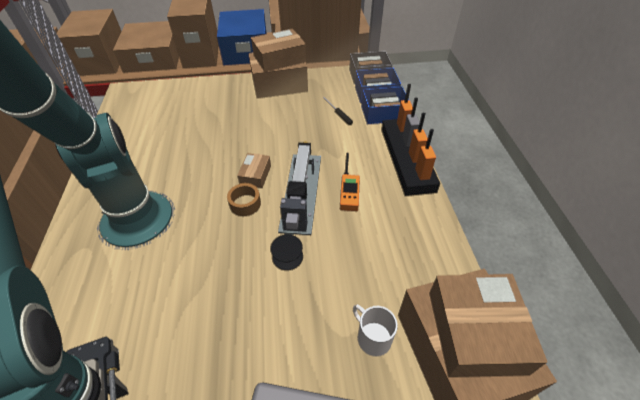

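View pics/wrist0.png

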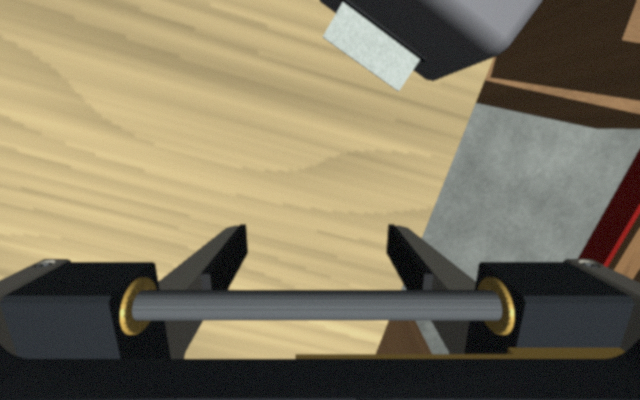

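The scene view shows the stand at about (285-400, 165-225), clamp on the left, free end on the right. The radio is in front of it; the tape and carton are behind. I'll enlarge the crops.

Run:
```python
import cv2
a=cv2.imread("pics/scene0.png")[140:270,235:415]; cv2.imwrite("pics/sc_c.png",cv2.resize(a,None,fx=4.4,fy=4.4,interpolation=cv2.INTER_CUBIC))
a=cv2.imread("pics/side0.png")[130:280,220:380]; cv2.imwrite("pics/si_c.png",cv2.resize(a,None,fx=4,fy=4,interpolation=cv2.INTER_CUBIC))
```

```text
(no output)
```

View pics/sc_c.png

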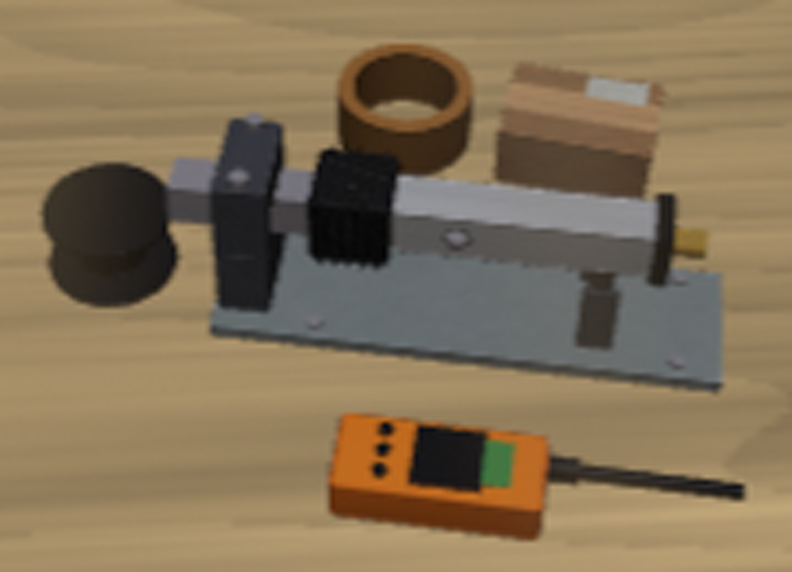

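View pics/si_c.png

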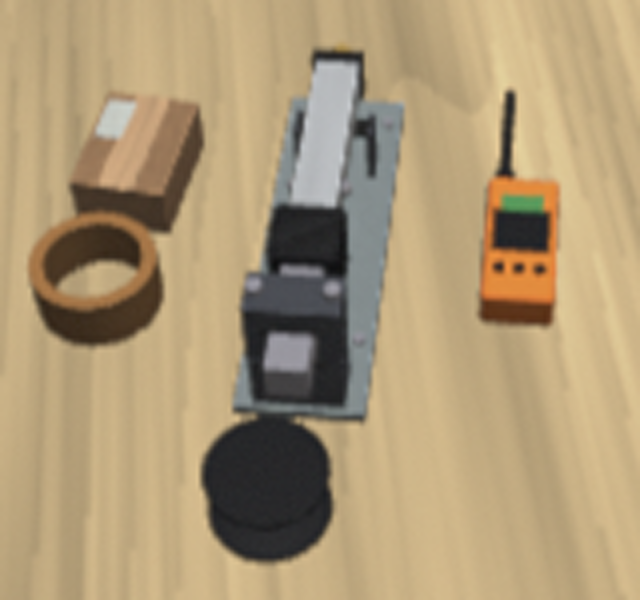

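```bash
cat > h.py <<'E'
import numpy as np
from scipy.spatial.transform import Rotation as R
from scipy.optimize import least_squares
def rot(q): return R.from_quat([q[1],q[2],q[3],q[0]])
def proj(m,P):
    c=rot(m['rotation']).inv().apply(np.atleast_2d(P)-m['position'])
    K=m['camera_matrix']; return np.c_[K[0,2]+K[0,0]*c[:,0]/-c[:,2], K[1,2]-K[1,1]*c[:,1]/-c[:,2]]
def S2W(p,P):
    P=np.atleast_2d(P); c,s=np.cos(p[2]),np.sin(p[2])
    return np.c_[p[0]+c*P[:,0]-s*P[:,1],p[1]+s*P[:,0]+c*P[:,1],P[:,2]]
E
python3 - <<'E'
from h import *
from station import camera_model
sc=[((-170,-50,12),(213,330)),((170,-50,12),(719,384)),((170,50,12),(722,272)),((-10,-25,85),(457,238)),((-52.5,-18,103),(395,213)),((114,-18,103),(655,222)),((114,18,103),(655,197))]
si=[((-170,50,12),(235,408)),((-170,-50,12),(365,418)),((170,-50,12),(403,103)),((170,50,12),(293,98)),((-167,35,122),(245,305)),((-131,35,122),(250,273)),((-131,-35,122),(345,278)),((114,18,103),(318,68)),((114,-18,103),(358,70))]
ms,mi=camera_model("scene"),camera_model("side")
A=np.array([a for a,_ in sc]);a=np.array([b for _,b in sc])/4.4+[235,140]
B=np.array([a for a,_ in si]);b=np.array([b for _,b in si])/4+[220,130]
f=lambda p:np.r_[proj(ms,S2W(p,A))-a,proj(mi,S2W(p,B))-b].ravel()
r=least_squares(f,[600,0,1.5],loss='soft_l1',x_scale=[100,100,1]);print(r.x,r.cost);print(f(r.x).reshape(-1,2).round(1))
np.save("pose.npy",r.x);print(S2W(r.x,[-10,0,85]))
E
```

```text
[518.48366358  42.09427118   1.36734291] 10.982837942223345
[[-1.6 -1.3]
 [ 0.6 -0.9]
 [-0.4 -0.4]
 [-0.5  1.6]
 [-1.  -0.5]
 [-0.2  3.5]
 [-0.   0.3]
 [-0.3 -0.3]
 [ 0.8 -0.8]
 [ 0.4 -0.4]
 [-0.3 -0.5]
 [-0.8  1.3]
 [-0.2 -0.5]
 [ 0.8 -0.4]
 [-0.7 -1.6]
 [ 0.3 -1.6]]
[[516.4631364   32.30052471  85.        ]]
```

Run:
```python
from h import *
from station import camera_model
m=camera_model("scene")
def at(m,u,v,z):
    K=m['camera_matrix'];d=rot(m['rotation']).apply([(u-K[0,2])/K[0,0],-(v-K[1,2])/K[1,1],-1]);t=(z-m['position'][2])/d[2];return (m['position']+t*d).round()
for u,v in((72,247),(38,215),(142,195)):print(at(m,u,v,0))
for z in(100,150,200): print(z,at(m,77,142,z),at(m,142,157,z),at(m,102,207,z))
```

```text
[ 611. -707.    0.]
[ 485. -846.    0.]
[ 419. -564.    0.]
100 [ 272. -767.  100.] [ 357. -549.  100.] [ 561. -606.  100.]
150 [ 339. -725.  150.] [ 419. -520.  150.] [ 610. -573.  150.]
200 [ 407. -682.  200.] [ 481. -491.  200.] [ 659. -541.  200.]
```

```bash
cat >> h.py <<'E'
def plan(st,tgt,yaw):
    Rt=rot(st['tcp_rot']); X=np.array([np.cos(yaw),np.sin(yaw),0]);Z=np.array([0,0,-1.]);Y=np.cross(Z,X)
    Rd=R.from_matrix(np.c_[X,Y,Z])
    print("t",round(st['t'],2),"pos",st['eef_pos'].round(1),"F",st['contact_force'].round(1),"w",round(st['width']*92,1))
    print("travel",(Rt.inv().apply(np.array(tgt)-st['eef_pos'])/120).round(3),"ang",((Rt.inv()*Rd).as_rotvec()/2).round(3))
E
cat > p.py <<'E'
import sys
from h import *
from station import manip
p=np.load("pose.npy");a=[float(x) for x in sys.argv[1:4]]
plan(manip.sense(),S2W(p,[a])[0],p[2])
E
python3 p.py -12 0 205
```

```text
t 0.15 pos [ 173.1 -626.1  213.9] F [-0.   0.5  0.8] w 92.3
travel [ 4.213 -4.51   0.08 ] ang [-0.001 -0.    -0.549]
```

Request:
servo_tool(gripper=[1,1,1,1], travel=[[0.23,-0.25,0],[0.47,-0.5,0],[0.7,-0.75,0],[0.93,-1,0]], angular=[[0,0,-0.03],[0,0,-0.06],[0,0,-0.09],[0,0,-0.12]])

```text
t: 0.48
eef_pos: [249.2, -479.2, 214.2]
tcp_rot: [-0.0, 0.967, 0.253, -0.0]
contact_force: [0.8, -0.3, 0.8]
width: 0.997
```

```bash
python3 p.py -12 0 205
```

```text
t 0.48 pos [ 249.2 -479.2  214.2] F [ 0.8 -0.3  0.8] w 91.7
travel [ 4.02  -2.611  0.078] ang [-0.    -0.    -0.428]
```

Request:
servo_tool(gripper=[1,1,1,1], travel=[[0.25,-0.16,0],[0.5,-0.33,0],[0.75,-0.49,0],[1,-0.65,0]], angular=[[0,0,-0.03],[0,0,-0.06],[0,0,-0.09],[0,0,-0.12]])

```text
t: 0.82
eef_pos: [315.9, -352.7, 214.6]
tcp_rot: [0.0, 0.93, 0.367, -0.0]
contact_force: [0.5, -0.2, 0.5]
width: 1.0
```

```bash
python3 p.py -12 0 205
```

```text
t 0.82 pos [ 315.9 -352.7  214.6] F [ 0.5 -0.2  0.5] w 92.0
travel [ 3.4   -1.19   0.079] ang [-0.     0.    -0.307]
```

Request:
servo_tool(gripper=[1,1,1,1], travel=[[0.25,-0.09,0],[0.5,-0.18,0],[0.75,-0.27,0],[1,-0.35,0]], angular=[[0,0,-0.03],[0,0,-0.06],[0,0,-0.09],[0,0,-0.12]])

```text
t: 1.15
eef_pos: [374.9, -240.4, 214.6]
tcp_rot: [0.0, 0.879, 0.476, -0.0]
contact_force: [0.0, -0.4, 0.5]
width: 0.996
```

```bash
python3 p.py -12 0 205
```

```text
t 1.15 pos [ 374.9 -240.4  214.6] F [ 0.  -0.4  0.5] w 91.6
travel [ 2.532 -0.248  0.079] ang [-0.     0.    -0.187]
```

Request:
servo_tool(gripper=[1,1,1,1], travel=[[0.25,-0.03,0],[0.5,-0.05,0],[0.75,-0.07,0],[1,-0.1,0]], angular=[[0,0,-0.03],[0,0,-0.06],[0,0,-0.09],[0,0,-0.12]])

```text
t: 1.48
eef_pos: [431.0, -133.8, 214.6]
tcp_rot: [0.0, 0.816, 0.578, -0.0]
contact_force: [0.5, 0.0, 0.1]
width: 1.003
```

```bash
python3 p.py -12 0 205
```

```text
t 1.48 pos [ 431.  -133.8  214.6] F [0.5 0.  0.1] w 92.3
travel [1.526 0.215 0.08 ] ang [ 0.     0.    -0.067]
```

Request:
servo_tool(gripper=[1,1,1,1], travel=[[0.25,0.04,0],[0.5,0.08,0],[0.75,0.11,0],[1,0.14,0]], angular=[[0,0,-0.02],[0,0,-0.04],[0,0,-0.06],[0,0,-0.067]])

```text
t: 1.82
eef_pos: [486.8, -26.3, 214.5]
tcp_rot: [-0.0, 0.776, 0.631, -0.0]
contact_force: [0.0, 0.5, 0.1]
width: 1.0
```

```bash
python3 p.py -12 0 205
python3 - <<'E'
from station import manip,camera,camera_model
import cv2
cv2.imwrite("pics/w1.png",camera("wrist"))
E
```

```text
t 1.82 pos [486.8 -26.3 214.5] F [0.  0.5 0.1] w 92.0
travel [0.512 0.142 0.079] ang [-0.     0.    -0.001]
```

View pics/w1.png

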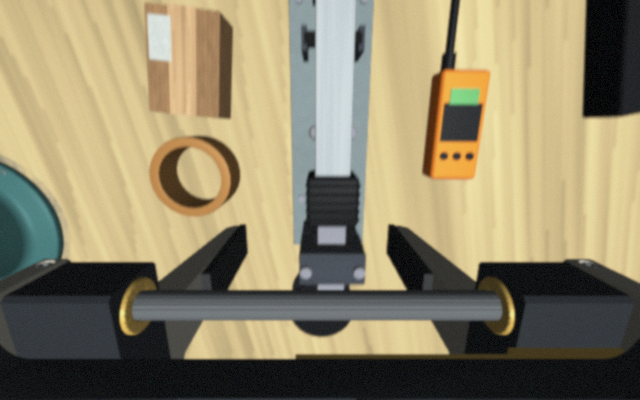

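The wrist view shows the mast vertical at column about 333, collar near (333,200), and the roller at row 40. I'll overlay the model to check the fit.

Run:
```python
from h import *
from station import camera_model
import cv2
m=camera_model("wrist");p=np.load("pose.npy")
I=cv2.imread("pics/w1.png")[0:290,270:400];I=cv2.resize(I,None,fx=4,fy=4,interpolation=cv2.INTER_CUBIC)[:1160]
P=[(-52.5,-18,103),(-52.5,18,103),(114,-18,103),(114,18,103),(-10,-25,85),(-10,25,85),(-106.5,28,113),(-106.5,-28,113),(-52.5,28,113),(-52.5,-28,113),(-131,35,122),(-131,-35,122),(-167,35,122),(-167,-35,122),(73,33,64),(73,-33,64),(-170,50,12),(-170,-50,12)]
for u,v in proj(m,S2W(p,P)):
    cv2.circle(I,(int((u-270)*4),int(v*4)),3,(0,0,255),-1)
cv2.imwrite("pics/w1c.png",np.hstack([I[:580],I[580:]]) [:,:])
```

```text
(no output)
```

View pics/w1c.png

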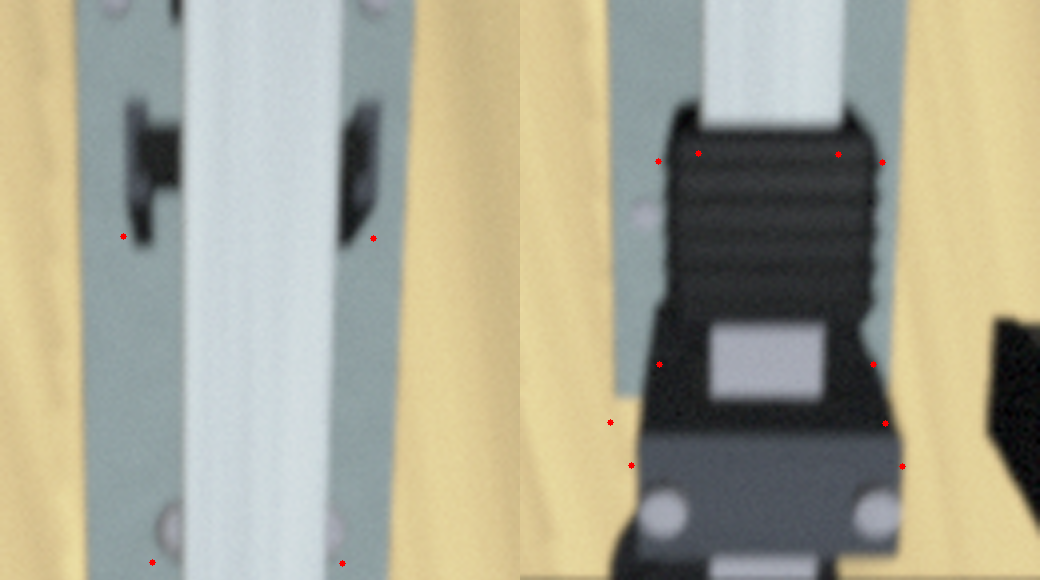

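```bash
python3 p.py -12 0 205
python3 - <<'E'
from h import *
from station import camera_model,camera,manip
import cv2
m=camera_model("wrist");p=np.load("pose.npy")
I0=camera("wrist");cv2.imwrite("pics/w2.png",I0);m2=camera_model("wrist");print(m['position'],m2['position'],manip.sense()['eef_pos'])
I=I0[0:290,270:400];I=cv2.resize(I,None,fx=4,fy=4,interpolation=cv2.INTER_CUBIC)[:1160]
P=[(-52.5,-18,103),(-52.5,18,103),(114,-18,103),(114,18,103),(-10,-25,85),(-10,25,85),(-106.5,28,113),(-106.5,-28,113),(-52.5,28,113),(-52.5,-28,113),(-131,35,122),(-131,-35,122),(-167,35,122),(-167,-35,122),(73,33,64),(73,-33,64),(-170,50,12),(-170,-50,12)]
for u,v in proj(m,S2W(p,P)):
    cv2.circle(I,(int((u-270)*4),int(v*4)),3,(0,0,255),-1)
cv2.imwrite("pics/w2c.png",np.hstack([I[:580],I[580:]]) [:,:])
E
```

```text
t 1.87 pos [489.2 -20.1 215. ] F [1.6 3.5 0.5] w 92.0
travel [0.456 0.136 0.086] ang [ 0.001 -0.002  0.002]
[502.63619788  48.7841827  384.72559148] [501.68594873  46.40877239 384.33324288] [487.94228819 -22.63163137 214.77108755]
```

View pics/w2c.png

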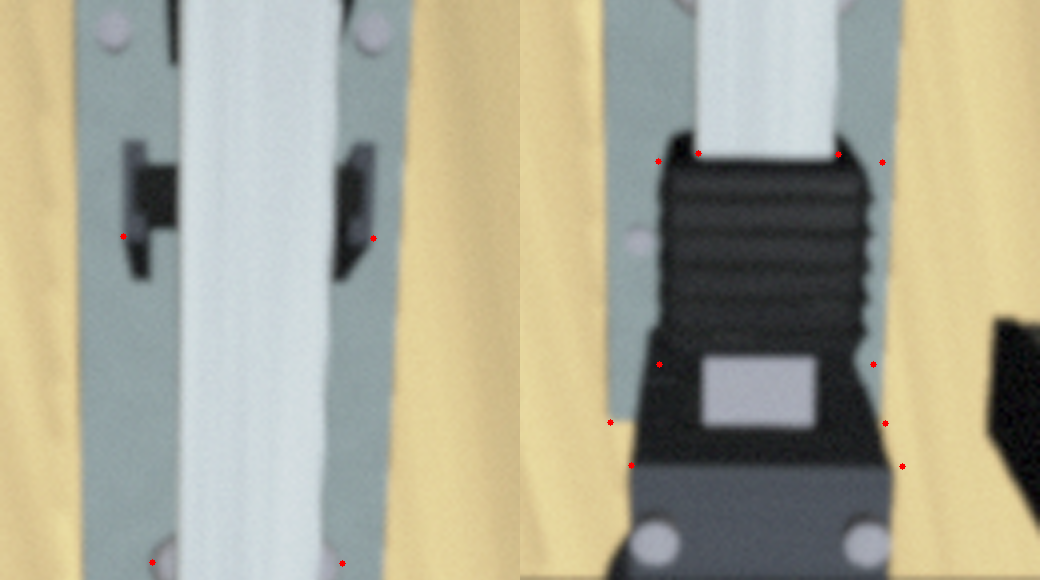

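Request:
servo_tool(gripper=[1,1,1,1,1], travel=[[0.24,0.07,0.2],[0.48,0.14,0.4],[0.48,0.14,0.4],[0.48,0.14,0.4],[0.48,0.14,0.4]], angular=[[0,0,0],[0,0,0],[0,0,0],[0,0,0],[0,0,0]])

```text
t: 2.33
eef_pos: [514.4, 24.2, 166.5]
tcp_rot: [-0.0, 0.777, 0.63, -0.001]
contact_force: [-0.1, 0.1, 0.9]
width: 0.998
```

```bash
python3 p.py -12 0 72
```

```text
t 2.33 pos [514.4  24.2 166.5] F [-0.1  0.1  0.9] w 91.8
travel [0.054 0.003 0.787] ang [-0.     0.    -0.002]
```

Request:
servo_tool(gripper=[1,1,1,1,1,1], travel=[[0.05,0,0.2],[0.05,0,0.4],[0.05,0,0.6],[0.05,0,0.79],[0.05,0,0.79],[0.05,0,0.79]], angular=[[0,0,0],[0,0,0],[0,0,0],[0,0,0],[0,0,0],[0,0,0]], grip_force=5)

```text
t: 2.83
eef_pos: [515.7, 29.7, 72.1]
tcp_rot: [0.0, 0.777, 0.629, -0.001]
contact_force: [-0.6, 0.3, 0.6]
width: 1.001
```

```bash
python3 p.py -12 0 72
python3 - <<'E'
from h import *
from station import camera_model,camera,manip
import cv2
m=camera_model("wrist");p=np.load("pose.npy")
I0=camera("wrist")
for u,v in proj(m,S2W(p,[(114,-18,103),(114,18,103),(100,-18,103),(50,-18,103),(50,18,103),(-10,-25,85),(-10,25,85),(170,50,12),(170,-50,12)])):
    cv2.circle(I0,(int(u),int(v)),1,(0,0,255),-1)
cv2.imwrite("pics/w3.png",I0)
cv2.imwrite("pics/s3.png",cv2.resize(camera("scene")[140:270,235:415],None,fx=4.4,fy=4.4,interpolation=cv2.INTER_CUBIC))
E
```

```text
t 2.83 pos [515.7  29.7  72.1] F [-0.6  0.3  0.6] w 92.1
travel [0.006 0.002 0.001] ang [-0.     0.    -0.003]
```

View pics/w3.png

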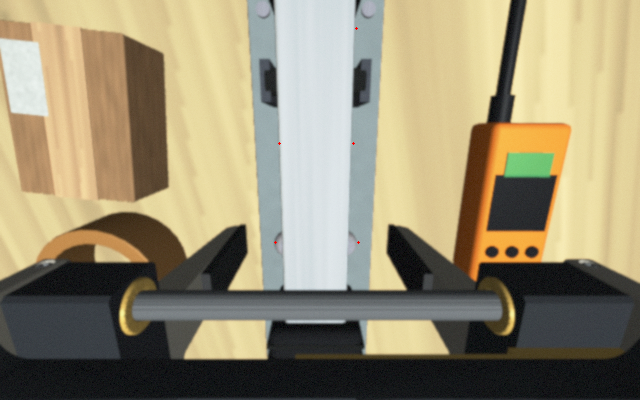

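View pics/s3.png

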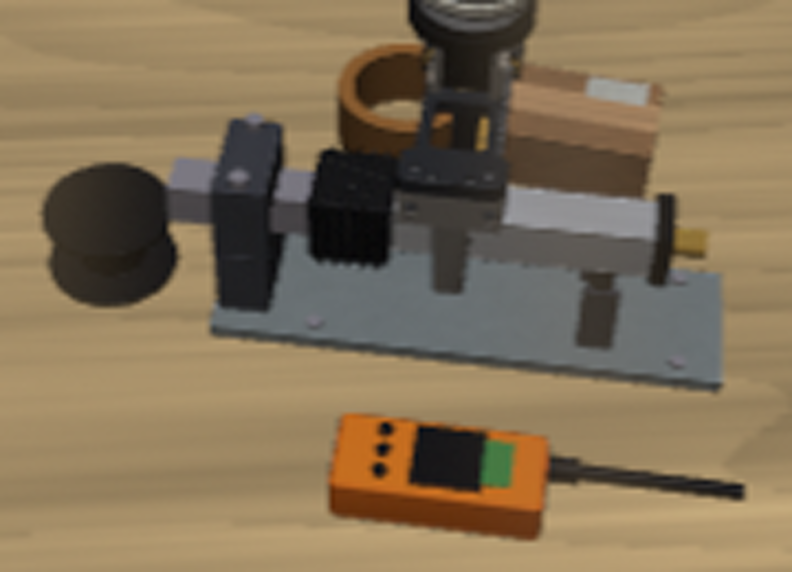

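Request:
servo_tool(gripper=[0,0,0,0,0,0,0,0], travel=[[0,0,0],[0,0,0],[0,0,0],[0,0,0],[0,0,0],[0,0,0],[0,0,0],[0,0,0]], angular=[[0,0,0],[0,0,0],[0,0,0],[0,0,0],[0,0,0],[0,0,0],[0,0,0],[0,0,0]], grip_force=12)

```text
t: 3.6
eef_pos: [515.9, 31.3, 71.7]
tcp_rot: [-0.0, 0.776, 0.63, -0.0]
contact_force: [-0.6, -0.1, 0.8]
width: 0.441
```

```bash
python3 p.py -12 0 72
```

```text
t 3.6 pos [515.9  31.3  71.7] F [-0.6 -0.1  0.8] w 40.6
travel [-0.007  0.003 -0.002] ang [-0.     0.    -0.002]
```

Still closing, or resting on the buttons. I'll raise the force.

Request:
servo_tool(gripper=[0,0,0,0], travel=[[0,0,0],[0,0,0],[0,0,0],[0,0,0]], angular=[[0,0,0],[0,0,0],[0,0,0],[0,0,0]], grip_force=30)

```text
t: 3.93
eef_pos: [515.2, 31.4, 71.7]
tcp_rot: [-0.0, 0.776, 0.63, -0.001]
contact_force: [-5.6, 0.9, 5.6]
width: 0.392
```

```bash
python3 p.py -12 0 72
```

```text
t 3.93 pos [515.2  31.4  71.7] F [-5.6  0.9  5.6] w 36.1
travel [-0.007  0.009 -0.003] ang [-0.001  0.    -0.002]
```

Request:
servo_tool(gripper=[0,0,0], travel=[[0.01,-0.008,0],[0.018,-0.008,0],[0.018,-0.008,0]], angular=[[0,0,0],[0,0,0],[0,0,0]])

```text
t: 4.18
eef_pos: [515.4, 32.4, 71.7]
tcp_rot: [0.0, 0.777, 0.63, -0.001]
contact_force: [-2.5, -3.6, 3.9]
width: 0.389
```

```bash
cat > f.py <<'E'
from h import *
from station import manip
p=np.load("pose.npy");s=manip.sense();c,n=np.cos(p[2]),np.sin(p[2]);d=s['eef_pos'][:2]-p[:2];F=s['contact_force']
print("t",round(s['t'],2),"stand xyz",round(d@[c,n],1),round(d@[-n,c],1),s['eef_pos'][2].round(1),"F stand",round(F[:2]@[c,n],1),round(F[:2]@[-n,c],1),F[2].round(1),"w",round(92*s['width'],1),"M",s['moment'].round(2))
E
python3 f.py
```

```text
t 4.18 stand xyz -10.1 1.1 71.7 F stand -4.0 1.7 3.9 w 35.8 M [-0.69  0.78  0.01]
```

Request:
servo_tool(gripper=[0,0,0], travel=[[0.01,0,0],[0.017,0,0],[0.017,0,0]], angular=[[0,0,0],[0,0,0],[0,0,0]])

```text
t: 4.43
eef_pos: [515.8, 34.6, 71.7]
tcp_rot: [0.0, 0.777, 0.63, -0.001]
contact_force: [-2.3, -4.0, 3.8]
width: 0.389
```

```bash
python3 f.py
```

```text
t 4.43 stand xyz -7.9 1.1 71.7 F stand -4.4 1.5 3.8 w 35.8 M [-0.82  0.83 -0.04]
```

Request:
servo_tool(gripper=[0,0,0], travel=[[0.012,0,0],[0.025,0,0],[0.025,0,0]], angular=[[0,0,0],[0,0,0],[0,0,0]])

```text
t: 4.68
eef_pos: [516.5, 37.6, 71.7]
tcp_rot: [0.0, 0.777, 0.63, -0.001]
contact_force: [-2.3, -4.5, 3.5]
width: 0.388
```

```bash
python3 f.py
```

```text
t 4.68 stand xyz -4.8 1.0 71.7 F stand -4.9 1.4 3.5 w 35.7 M [-0.85  0.76 -0.01]
```

Smooth so far at about 5 N. I'll keep going.

Request:
servo_tool(gripper=[0,0,0,0], travel=[[0.012,0,0],[0.025,0,0],[0.04,0,0],[0.04,0,0]], angular=[[0,0,0],[0,0,0],[0,0,0],[0,0,0]])

```text
t: 5.02
eef_pos: [517.5, 42.5, 71.7]
tcp_rot: [0.0, 0.777, 0.63, -0.0]
contact_force: [-1.2, -3.0, 1.8]
width: 0.388
```

```bash
python3 f.py;python3 - <<'E'
from station import camera
import cv2
cv2.imwrite("pics/s4.png",cv2.resize(camera("scene")[140:270,235:415],None,fx=4.4,fy=4.4,interpolation=cv2.INTER_CUBIC))
E
```

```text
t 5.02 stand xyz 0.2 1.0 71.7 F stand -3.2 0.5 1.8 w 35.7 M [-0.58  0.73  0.  ]
```

View pics/s4.png

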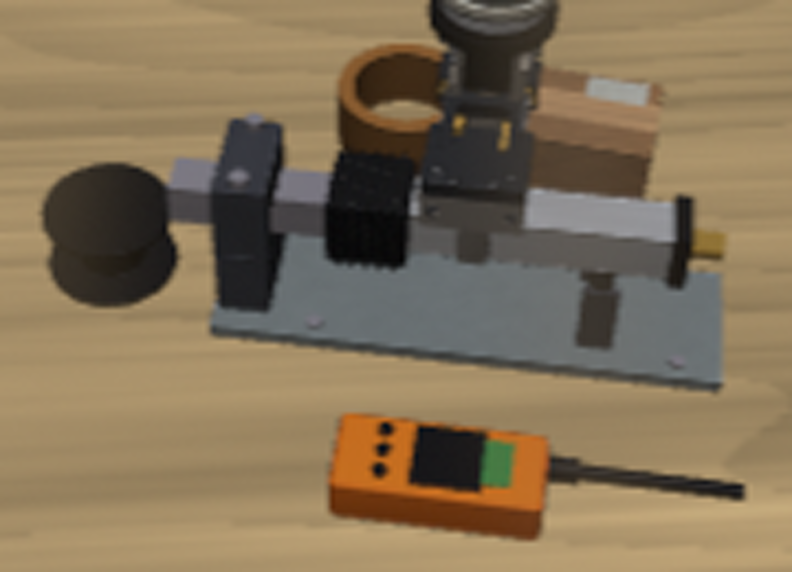

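Request:
servo_tool(gripper=[0,0,0,0,0,0,0,0], travel=[[0.03,0,0],[0.06,0,0],[0.09,0,0],[0.12,0,0],[0.15,0,0],[0.18,0,0],[0.21,0,0],[0.23,0,0]], angular=[[0,0,0],[0,0,0],[0,0,0],[0,0,0],[0,0,0],[0,0,0],[0,0,0],[0,0,0]])

```text
t: 5.73
eef_pos: [523.5, 70.7, 71.7]
tcp_rot: [0.0, 0.776, 0.63, 0.0]
contact_force: [-0.1, -4.3, 0.3]
width: 0.389
```

```bash
python3 f.py
```

```text
t 5.73 stand xyz 29.0 0.9 71.7 F stand -4.2 -0.8 0.3 w 35.8 M [-0.94  0.42 -0.11]
```

Request:
servo_tool(gripper=[0,0,0,0], travel=[[0.03,0,0],[0.05,0,0],[0.075,0,0],[0.085,0,0]], angular=[[0,0,0],[0,0,0],[0,0,0],[0,0,0]])

```text
t: 6.07
eef_pos: [525.6, 80.6, 71.7]
tcp_rot: [-0.0, 0.776, 0.63, 0.0]
contact_force: [1.4, -3.9, -0.4]
width: 0.388
```

```bash
python3 f.py
```

```text
t 6.07 stand xyz 39.2 0.9 71.7 F stand -3.5 -2.2 -0.4 w 35.7 M [-0.96  0.3  -0.11]
```

Request:
servo_tool(gripper=[0,0,0], travel=[[0.008,0.004,0],[0.017,0.004,0],[0.02,0.004,0]], angular=[[0,0,0],[0,0,0],[0,0,0]])

```text
t: 6.32
eef_pos: [526.0, 82.6, 71.7]
tcp_rot: [-0.0, 0.776, 0.63, -0.0]
contact_force: [-1.6, -3.5, 1.4]
width: 0.391
```

```bash
python3 f.py
```

```text
t 6.32 stand xyz 41.2 0.8 71.7 F stand -3.7 0.9 1.4 w 36.0 M [-0.84  0.49 -0.05]
```

Request:
servo_tool(gripper=[0,0,0], travel=[[0.008,0,0],[0.016,0,0],[0.02,0,0]], angular=[[0,0,0],[0,0,0],[0,0,0]])

```text
t: 6.57
eef_pos: [526.5, 84.9, 71.7]
tcp_rot: [-0.0, 0.776, 0.63, -0.0]
contact_force: [-2.7, -4.6, 0.7]
width: 0.386
```

```bash
python3 f.py
```

```text
t 6.57 stand xyz 43.5 0.8 71.7 F stand -5.1 1.7 0.7 w 35.5 M [-0.75  0.68 -0.05]
```

Request:
servo_tool(gripper=[0,0,0], travel=[[0.006,0,0],[0.012,0,0],[0.016,0,0]], angular=[[0,0,0],[0,0,0],[0,0,0]])

```text
t: 6.82
eef_pos: [526.9, 86.7, 71.7]
tcp_rot: [-0.0, 0.776, 0.63, -0.0]
contact_force: [-2.8, -4.1, 2.6]
width: 0.386
```

```bash
python3 f.py
```

```text
t 6.82 stand xyz 45.4 0.8 71.7 F stand -4.6 1.9 2.6 w 35.5 M [-0.73  0.81 -0.04]
```

Request:
servo_tool(gripper=[0,0,0], travel=[[0.006,0,0],[0.012,0,0],[0.016,0,0]], angular=[[0,0,0],[0,0,0],[0,0,0]])

```text
t: 7.07
eef_pos: [527.3, 88.6, 71.7]
tcp_rot: [-0.0, 0.776, 0.63, -0.0]
contact_force: [-3.6, -3.5, 1.4]
width: 0.392
```

```bash
python3 f.py
```

```text
t 7.07 stand xyz 47.3 0.8 71.7 F stand -4.1 2.8 1.4 w 36.1 M [-0.73  0.96 -0.02]
```

Request:
servo_tool(gripper=[0,0,0], travel=[[0.006,-0.003,0],[0.012,-0.003,0],[0.016,-0.003,0]], angular=[[0,0,0],[0,0,0],[0,0,0]])

```text
t: 7.32
eef_pos: [527.7, 90.4, 71.7]
tcp_rot: [0.0, 0.776, 0.63, -0.0]
contact_force: [-2.1, -4.5, 0.3]
width: 0.391
```

```bash
python3 f.py
```

```text
t 7.32 stand xyz 49.2 0.8 71.7 F stand -4.9 1.2 0.3 w 36.0 M [-0.82  0.83  0.  ]
```

Request:
servo_tool(gripper=[0,0,0], travel=[[0.006,0,0],[0.012,0,0],[0.016,0,0]], angular=[[0,0,0],[0,0,0],[0,0,0]])

```text
t: 7.57
eef_pos: [528.1, 92.4, 71.7]
tcp_rot: [0.0, 0.776, 0.63, 0.0]
contact_force: [-1.0, -3.7, 0.2]
width: 0.389
```

```bash
python3 f.py
```

```text
t 7.57 stand xyz 51.2 0.8 71.7 F stand -3.9 0.2 0.2 w 35.7 M [-0.82  0.68 -0.07]
```

Request:
servo_tool(gripper=[0,0,0], travel=[[0.006,0,0],[0.012,0,0],[0.016,0,0]], angular=[[0,0,0],[0,0,0],[0,0,0]])

```text
t: 7.82
eef_pos: [528.5, 94.2, 71.7]
tcp_rot: [0.0, 0.776, 0.63, 0.0]
contact_force: [-1.4, -4.0, -0.3]
width: 0.386
```

```bash
python3 f.py
```

```text
t 7.82 stand xyz 53.1 0.8 71.7 F stand -4.2 0.6 -0.3 w 35.5 M [-0.85  0.67 -0.05]
```

Request:
servo_tool(gripper=[0,0,0], travel=[[0.006,0,0],[0.012,0,0],[0.016,0,0]], angular=[[0,0,0],[0,0,0],[0,0,0]])

```text
t: 8.07
eef_pos: [528.9, 96.1, 71.7]
tcp_rot: [0.0, 0.776, 0.63, 0.0]
contact_force: [-0.5, -3.2, -0.9]
width: 0.389
```

```bash
python3 f.py
```

```text
t 8.07 stand xyz 55.0 0.8 71.7 F stand -3.3 -0.1 -0.9 w 35.8 M [-0.81  0.56 -0.01]
```

Request:
servo_tool(gripper=[0,0,0], travel=[[0.006,0,0],[0.012,0,0],[0.016,0,0]], angular=[[0,0,0],[0,0,0],[0,0,0]])

```text
t: 8.32
eef_pos: [529.3, 98.0, 71.7]
tcp_rot: [0.0, 0.776, 0.63, 0.0]
contact_force: [-0.4, -4.1, -1.8]
width: 0.388
```

```bash
python3 f.py
```

```text
t 8.32 stand xyz 56.9 0.7 71.7 F stand -4.0 -0.4 -1.8 w 35.7 M [-0.86  0.5  -0.05]
```

Request:
servo_tool(gripper=[0,0,0], travel=[[0.006,0,0],[0.012,0,0],[0.016,0,0]], angular=[[0,0,0],[0,0,0],[0,0,0]])

```text
t: 8.57
eef_pos: [529.7, 100.1, 71.7]
tcp_rot: [-0.0, 0.776, 0.63, 0.0]
contact_force: [-0.9, -2.8, -3.1]
width: 0.39
```

```bash
python3 f.py
```

```text
t 8.57 stand xyz 59.0 0.8 71.7 F stand -3.0 0.3 -3.1 w 35.9 M [-0.71  0.43 -0.05]
```

Request:
servo_tool(gripper=[0,0,0], travel=[[0.006,0,0],[0.012,0,0],[0.016,0,0]], angular=[[0,0,0],[0,0,0],[0,0,0]])

```text
t: 8.82
eef_pos: [530.2, 102.4, 71.7]
tcp_rot: [-0.0, 0.776, 0.63, 0.0]
contact_force: [0.5, -1.9, -4.4]
width: 0.385
```

```bash
python3 f.py
```

```text
t 8.82 stand xyz 61.4 0.7 71.7 F stand -1.8 -0.9 -4.4 w 35.4 M [-0.43  0.31 -0.11]
```

Request:
servo_tool(gripper=[0,0,0], travel=[[0.005,0,0],[0.01,0,0],[0.01,0,0]], angular=[[0,0,0],[0,0,0],[0,0,0]])

```text
t: 9.07
eef_pos: [530.6, 104.4, 71.8]
tcp_rot: [-0.0, 0.776, 0.631, 0.001]
contact_force: [2.0, 2.7, -8.1]
width: 0.39
```

```bash
python3 f.py;python3 - <<'E'
from station import camera
import cv2
cv2.imwrite("pics/s5.png",cv2.resize(camera("scene")[140:270,235:415],None,fx=4.4,fy=4.4,interpolation=cv2.INTER_CUBIC))
E
```

```text
t 9.07 stand xyz 63.4 0.7 71.8 F stand 3.1 -1.4 -8.1 w 35.8 M [ 0.45 -0.05 -0.09]
```

View pics/s5.png

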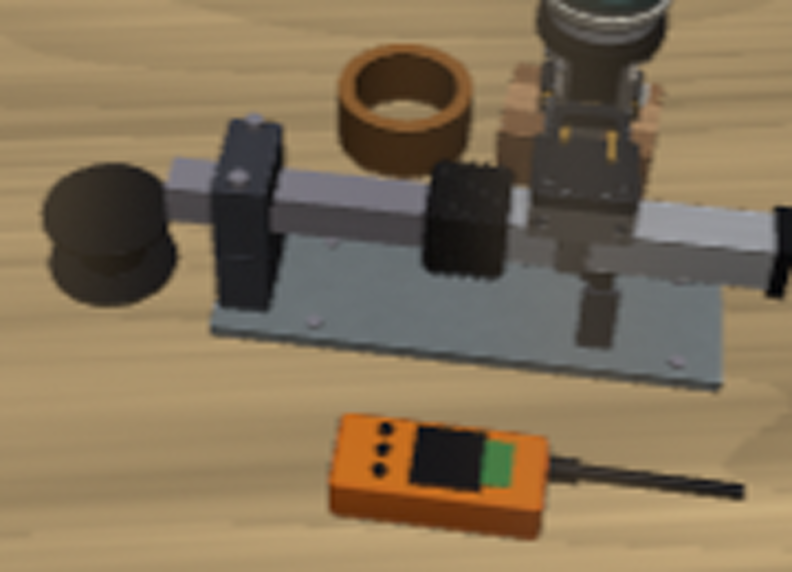

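Request:
servo_tool(gripper=[0,0], travel=[[0,0,0],[0,0,0]], angular=[[0,0,0],[0,0,0]])

```text
t: 9.28
eef_pos: [530.7, 105.0, 71.8]
tcp_rot: [-0.001, 0.776, 0.631, 0.002]
contact_force: [4.0, 5.0, -10.0]
width: 0.386
```

```bash
python3 f.py
python3 - <<'E'
from station import camera
import cv2
cv2.imwrite("pics/w5.png",camera("wrist"))
E
```

```text
t 9.28 stand xyz 64.1 0.7 71.8 F stand 5.7 -2.9 -10.0 w 35.5 M [ 0.78 -0.26 -0.17]
```

View pics/w5.png

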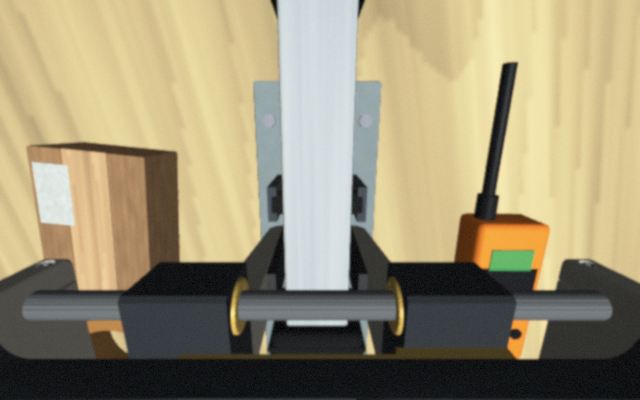

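Request:
servo_tool(gripper=[0,0,0], travel=[[0.005,0,0],[0.01,0,0],[0.01,0,0]], angular=[[0,0,0],[0,0,0],[0,0,0]])

```text
t: 9.58
eef_pos: [530.8, 105.5, 71.8]
tcp_rot: [-0.0, 0.776, 0.631, 0.001]
contact_force: [2.9, 4.8, -9.4]
width: 0.389
```

```bash
python3 f.py
```

```text
t 9.58 stand xyz 64.6 0.7 71.8 F stand 5.3 -1.9 -9.4 w 35.8 M [ 0.88 -0.27 -0.11]
```

Request:
servo_tool(gripper=[0,0,0], travel=[[0.005,0,0],[0.01,0,0],[0.01,0,0]], angular=[[0,0,0],[0,0,0],[0,0,0]])

```text
t: 9.83
eef_pos: [530.9, 105.7, 71.7]
tcp_rot: [-0.0, 0.776, 0.63, 0.0]
contact_force: [2.7, 3.6, -7.8]
width: 0.389
```

```bash
python3 f.py
```

```text
t 9.83 stand xyz 64.8 0.7 71.7 F stand 4.1 -1.9 -7.8 w 35.8 M [ 0.75 -0.29 -0.09]
```

Request:
servo_tool(gripper=[0,0,0], travel=[[0.005,0,0],[0.01,0,0],[0.01,0,0]], angular=[[0,0,0],[0,0,0],[0,0,0]])

```text
t: 10.08
eef_pos: [530.9, 106.1, 71.7]
tcp_rot: [0.0, 0.776, 0.63, -0.0]
contact_force: [2.2, 2.0, -8.7]
width: 0.391
```

```bash
python3 f.py
```

```text
t 10.08 stand xyz 65.2 0.7 71.7 F stand 2.4 -1.8 -8.7 w 36.0 M [ 0.42 -0.22 -0.02]
```

Request:
servo_tool(gripper=[0,0,0], travel=[[0.006,0.003,0.003],[0.012,0.003,0.004],[0.012,0.003,0.004]], angular=[[0,0,0],[0,0,0],[0,0,0]])

```text
t: 10.33
eef_pos: [531.2, 107.3, 71.7]
tcp_rot: [0.0, 0.776, 0.63, -0.001]
contact_force: [-2.7, -1.3, 1.2]
width: 0.39
```

```bash
python3 f.py
```

```text
t 10.33 stand xyz 66.4 0.7 71.7 F stand -1.8 2.3 1.2 w 35.9 M [-0.08  0.69  0.02]
```

Request:
servo_tool(gripper=[0,0,0], travel=[[0.005,0,0],[0.01,0,0],[0.01,0,0]], angular=[[0,0,0],[0,0,0],[0,0,0]])

```text
t: 10.58
eef_pos: [531.6, 109.0, 71.7]
tcp_rot: [0.0, 0.776, 0.63, -0.0]
contact_force: [-3.2, 0.2, 4.5]
width: 0.388
```

```bash
python3 f.py
```

```text
t 10.58 stand xyz 68.2 0.7 71.7 F stand -0.5 3.2 4.5 w 35.7 M [-0.1   1.05 -0.03]
```

```bash
python3 f.py;python3 - <<'E'
from station import camera
import cv2
cv2.imwrite("pics/s6.png",cv2.resize(camera("scene")[140:270,285:435],None,fx=5,fy=5,interpolation=cv2.INTER_CUBIC))
cv2.imwrite("pics/d6.png",cv2.resize(camera("side")[110:240,240:380],None,fx=4.5,fy=4.5,interpolation=cv2.INTER_CUBIC))
E
```

```text
t 10.58 stand xyz 68.2 0.7 71.7 F stand -0.5 3.2 4.5 w 35.7 M [-0.1   1.05 -0.03]
```

View pics/s6.png

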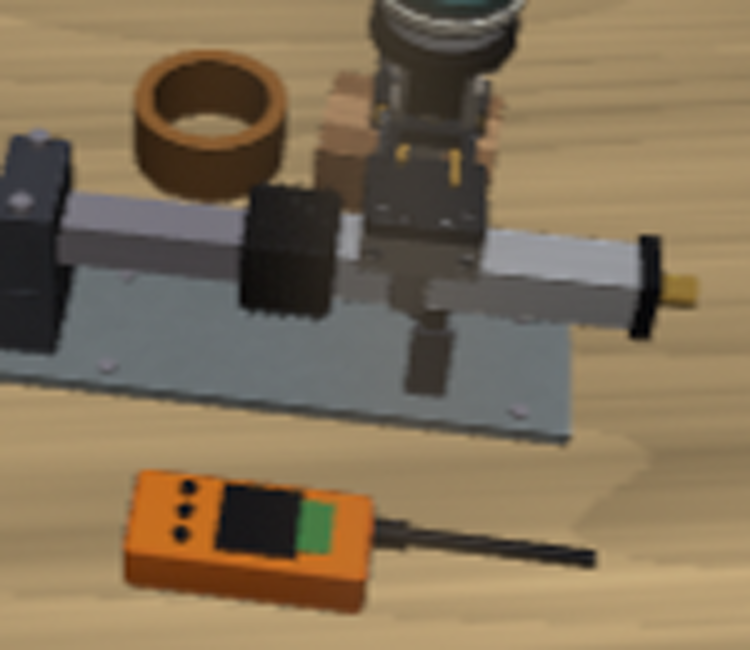

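View pics/d6.png

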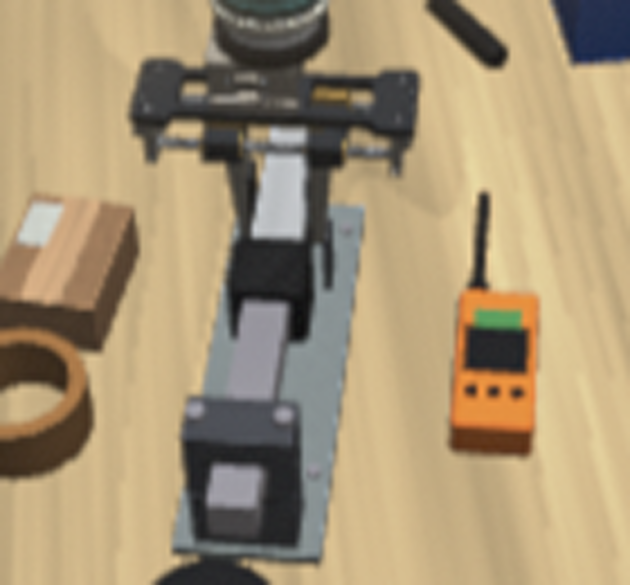

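Run:
```python
from h import *
from station import camera_model
m=camera_model("scene");p=np.load("pose.npy")
for s in (0,64,70,72,74,76,78,80,82): print(s,proj(m,S2W(p,[(114+s,18,103),(-106.5+s,-28,57),(-52.5+s,-28,57)])).round(1).tolist())
```

```text
0 [[383.9, 185.1], [304.3, 199.9], [322.9, 201.9]]
64 [[406.8, 187.3], [326.4, 202.2], [345.3, 204.2]]
70 [[408.9, 187.6], [328.5, 202.4], [347.4, 204.4]]
72 [[409.6, 187.6], [329.2, 202.5], [348.1, 204.5]]
74 [[410.4, 187.7], [329.9, 202.6], [348.8, 204.6]]
76 [[411.1, 187.8], [330.6, 202.7], [349.5, 204.6]]
78 [[411.8, 187.8], [331.3, 202.7], [350.2, 204.7]]
80 [[412.5, 187.9], [332.0, 202.8], [350.9, 204.8]]
82 [[413.2, 188.0], [332.7, 202.9], [351.6, 204.9]]
```

Request:
servo_tool(gripper=[0,0,0], travel=[[0,0,0],[0.006,0,0],[0.006,0,0]], angular=[[0,0,0],[0,0,0],[0,0,0]])

```text
t: 10.93
eef_pos: [531.7, 109.5, 71.7]
tcp_rot: [0.0, 0.776, 0.63, -0.0]
contact_force: [-5.0, -1.1, 6.0]
width: 0.392
```

```bash
python3 f.py
```

```text
t 10.93 stand xyz 68.7 0.7 71.7 F stand -2.1 4.7 6.0 w 36.1 M [-0.14  1.15 -0.11]
```

Request:
servo_tool(gripper=[0,0,0], travel=[[0,-0.003,-0.002],[0.008,-0.003,-0.002],[0.008,-0.003,-0.002]], angular=[[0,0,0],[0,0,0],[0,0,0]])

```text
t: 11.18
eef_pos: [531.8, 109.9, 71.7]
tcp_rot: [0.0, 0.777, 0.63, -0.001]
contact_force: [-3.5, -3.1, 6.4]
width: 0.384
```

```bash
python3 f.py
```

```text
t 11.18 stand xyz 69.1 0.7 71.7 F stand -3.7 2.8 6.4 w 35.3 M [-0.57  0.98  0.01]
```

Request:
servo_tool(gripper=[0,0,0], travel=[[0,0,0],[0.008,0,0],[0.008,0,0]], angular=[[0,0,0],[0,0,0],[0,0,0]])

```text
t: 11.43
eef_pos: [531.9, 110.4, 71.7]
tcp_rot: [0.001, 0.777, 0.63, -0.001]
contact_force: [-3.9, -4.4, 6.1]
width: 0.391
```

```bash
python3 f.py
```

```text
t 11.43 stand xyz 69.6 0.7 71.7 F stand -5.1 2.9 6.1 w 36.0 M [-0.73  1.1  -0.  ]
```

Request:
servo_tool(gripper=[0,0,0], travel=[[0,0,0],[0.008,0,0],[0.008,0,0]], angular=[[0,0,0],[0,0,0],[0,0,0]])

```text
t: 11.68
eef_pos: [531.9, 110.8, 71.6]
tcp_rot: [0.001, 0.777, 0.63, -0.001]
contact_force: [-5.2, -5.4, 7.1]
width: 0.388
```

```bash
python3 f.py
```

```text
t 11.68 stand xyz 70.0 0.7 71.6 F stand -6.4 4.0 7.1 w 35.7 M [-0.93  1.13 -0.02]
```

Request:
servo_tool(gripper=[0,0,0,0], travel=[[0.008,0,0],[0.016,0,0],[0.016,0,0],[0.016,0,0]], angular=[[0,0,0],[0,0,0],[0,0,0],[0,0,0]])

```text
t: 12.02
eef_pos: [532.1, 111.6, 71.7]
tcp_rot: [0.001, 0.777, 0.63, -0.002]
contact_force: [-4.9, -8.9, 8.4]
width: 0.39
```

```bash
python3 f.py;python3 - <<'E'
from station import camera
import cv2,numpy as np
w=camera("wrist");cv2.imwrite("pics/w7.png",w)
def c(n): return cv2.resize(cv2.imread(n)[225:365,240:400],None,fx=2.5,fy=4)
cv2.imwrite("pics/w7c.png",np.hstack([c("pics/w5.png"),c("pics/w7.png")]))
E
```

```text
t 12.02 stand xyz 70.8 0.7 71.7 F stand -9.7 3.0 8.4 w 35.8 M [-1.29  1.24  0.04]
```

View pics/w7c.png

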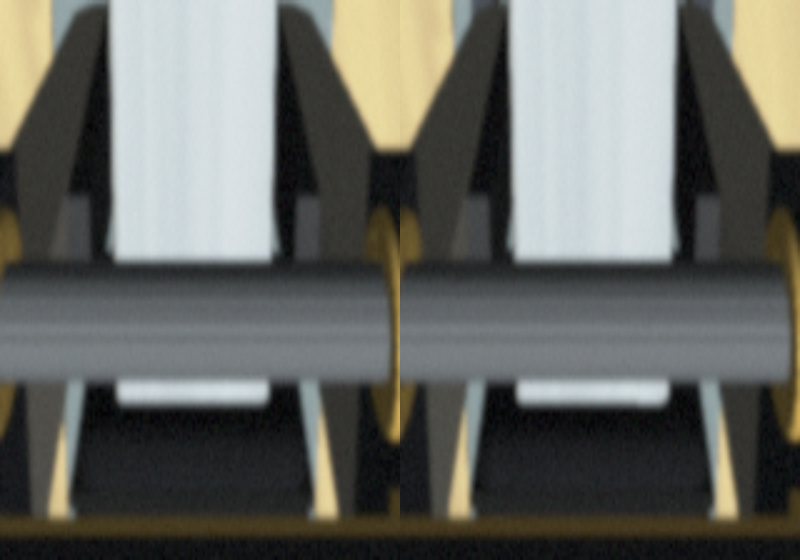

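View pics/w7.png

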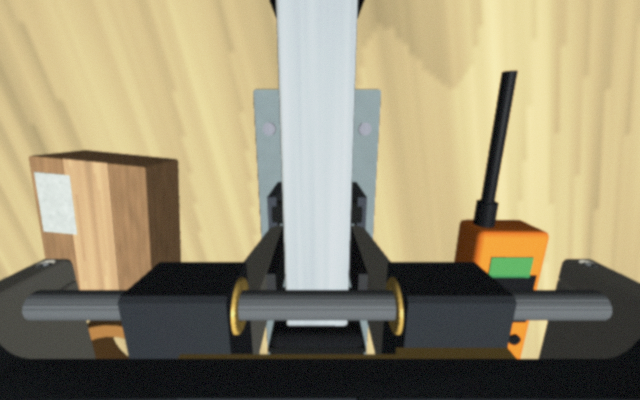

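No slip: the collar edge sits at the same row in both tool-frame views. The pull is 9.7 N at a stiff stop. Next is the tug back, in steps.

Request:
servo_tool(gripper=[0,0,0,0,0], travel=[[-0.012,0,0],[-0.025,0,0],[-0.037,0,0],[-0.05,0,0],[-0.05,0,0]], angular=[[0,0,0],[0,0,0],[0,0,0],[0,0,0],[0,0,0]])

```text
t: 12.48
eef_pos: [531.6, 108.9, 71.7]
tcp_rot: [-0.0, 0.776, 0.63, 0.0]
contact_force: [-2.3, -0.2, 4.7]
width: 0.389
```

```bash
python3 f.py
```

```text
t 12.48 stand xyz 68.1 0.7 71.7 F stand -0.6 2.2 4.7 w 35.7 M [-0.04  0.87 -0.05]
```

Request:
servo_tool(gripper=[0,0,0,0], travel=[[-0.01,0,0],[-0.02,0,0],[-0.025,0,0],[-0.025,0,0]], angular=[[0,0,0],[0,0,0],[0,0,0],[0,0,0]])

```text
t: 12.82
eef_pos: [531.1, 106.4, 71.7]
tcp_rot: [-0.0, 0.776, 0.63, 0.001]
contact_force: [-0.8, 2.2, 4.1]
width: 0.387
```

```bash
python3 f.py
```

```text
t 12.82 stand xyz 65.5 0.6 71.7 F stand 1.9 1.2 4.1 w 35.6 M [ 0.65  0.74 -0.1 ]
```

Request:
servo_tool(gripper=[0,0,0,0], travel=[[-0.008,0,0],[-0.016,0,0],[-0.02,0,0],[-0.02,0,0]], angular=[[0,0,0],[0,0,0],[0,0,0],[0,0,0]])

```text
t: 13.15
eef_pos: [530.8, 105.1, 71.7]
tcp_rot: [-0.001, 0.776, 0.631, 0.001]
contact_force: [0.8, 6.0, 0.7]
width: 0.389
```

```bash
python3 f.py
```

```text
t 13.15 stand xyz 64.2 0.7 71.7 F stand 6.0 0.5 0.7 w 35.8 M [ 1.24  0.5  -0.12]
```

Request:
servo_tool(gripper=[0,0,0,0], travel=[[-0.006,0,0],[-0.01,0,0],[-0.01,0,0],[-0.01,0,0]], angular=[[0,0,0],[0,0,0],[0,0,0],[0,0,0]])

```text
t: 13.48
eef_pos: [530.7, 104.7, 71.7]
tcp_rot: [-0.001, 0.776, 0.631, 0.002]
contact_force: [0.5, 8.1, 1.2]
width: 0.387
```

```bash
python3 f.py
```

```text
t 13.48 stand xyz 63.8 0.7 71.7 F stand 8.1 1.1 1.2 w 35.6 M [ 1.51  0.46 -0.15]
```

The tug holds at 8.1 N. Now I'll relax to neutral and let go.

Request:
servo_tool(gripper=[0,0,0,0], travel=[[0.012,0,0],[0.025,0,0],[0.037,0,0],[0.037,0,0]], angular=[[0,0,0],[0,0,0],[0,0,0],[0,0,0]])

```text
t: 13.82
eef_pos: [531.1, 106.5, 71.7]
tcp_rot: [0.0, 0.776, 0.63, 0.0]
contact_force: [-1.8, 1.9, 4.9]
width: 0.39
```

```bash
python3 f.py
```

```text
t 13.82 stand xyz 65.6 0.7 71.7 F stand 1.5 2.2 4.9 w 35.9 M [ 0.55  0.75 -0.05]
```

Request:
servo_tool(gripper=[1,1,1,1,1,1,1,1], travel=[[0.005,0,0],[0.005,0,0],[0.005,0,0],[0.005,0,0],[0.005,0,0],[0.005,0,0],[0.005,0,0],[0.005,0,0]], angular=[[0,0,0],[0,0,0],[0,0,0],[0,0,0],[0,0,0],[0,0,0],[0,0,0],[0,0,0]])

```text
t: 14.48
eef_pos: [531.1, 106.9, 71.5]
tcp_rot: [0.0, 0.776, 0.63, -0.0]
contact_force: [-0.0, -0.5, -0.3]
width: 0.947
```

```bash
python3 f.py
```

```text
t 14.48 stand xyz 66.0 0.8 71.5 F stand -0.5 -0.1 -0.3 w 87.1 M [-0.04 -0.05 -0.  ]
```

Request:
servo_tool(gripper=[1,1,1,1,1,1], travel=[[0,0,-0.2],[0,0,-0.4],[0,0,-0.6],[0,0,-0.8],[0,0,-1],[0,0,-1]], angular=[[0,0,0],[0,0,0],[0,0,0],[0,0,0],[0,0,0],[0,0,0]])

```text
t: 14.98
eef_pos: [533.8, 108.0, 196.1]
tcp_rot: [0.002, 0.776, 0.63, 0.003]
contact_force: [0.8, 0.8, 0.0]
width: 0.997
```

```bash
python3 f.py;python3 - <<'E'
from station import camera
import cv2
cv2.imwrite("pics/s8.png",cv2.resize(camera("scene")[130:270,235:435],None,fx=4,fy=4,interpolation=cv2.INTER_CUBIC))
E
```

```text
t 14.98 stand xyz 67.6 -1.6 196.1 F stand 0.9 -0.6 0.0 w 91.8 M [-0.   -0.1   0.05]
```

View pics/s8.png

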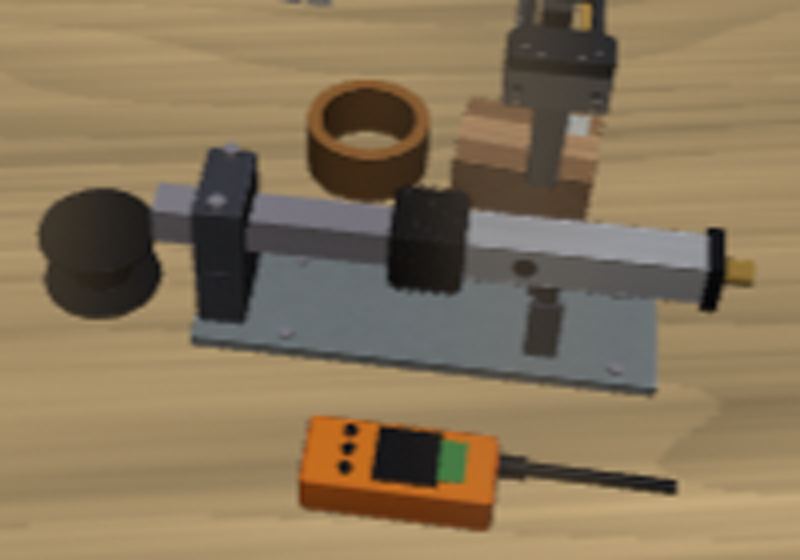

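The mast is extended: the empty button hole shows at (525, 268), the collar is at (428, 240), the gripper is clear and the neighbouring things are undisturbed. Handing in.

Request:
servo_tool(gripper=[1,1,1], travel=[[0,0,0],[0,0,0],[0,0,0]], angular=[[0,0,0],[0,0,0],[0,0,0]])

```text
t: 15.28
eef_pos: [530.2, 106.7, 190.2]
tcp_rot: [-0.001, 0.776, 0.63, -0.001]
contact_force: [-0.0, 0.4, 0.4]
width: 0.998
```

```bash
python3 f.py; python3 -c "
from station import manip
print(manip.close_job())"
```

```text
t 15.28 stand xyz 65.7 1.5 190.2 F stand 0.4 0.1 0.4 w 91.8 M [-0.01 -0.07  0.01]
the job is handed in; nothing more can be done
None
```

The mast is extended, tested as locked and handed in at about 15 s. I pinched both buttons flush (36 mm between the pads) and slid the outer tube about 79 mm out to a stiff stop, pulling it with 9.7 N. I tugged it back with 8.1 N and it held, so I eased off the force, opened the gripper and lifted clear.

- **Last checks:** the closing picture shows the tube extended, its button hole empty and the stand's neighbours (tape, carton, radio, spool) where they were. The gripper read about 0 N, and the wrist pictures showed no slip of the tube in the pads.
- **Did not fit cleanly:** from about 75 mm of slide the tube pushed the gripper outwards with up to 5.7 N, together with up to 10 N downwards, before the stop was felt. I took this to be the notch catching. The force built up at about 4 N per mm in the pull and somewhat more in the last part of the tug, roughly the clamp rubber's stiffness, as a locked tube should show. The tug moved the tube back a few millimetres before it met that resistance, more than the 1 mm of play.

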